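# Lift the furnace-tube cradle off its base with a leveling wedge

### The arm

A 7-joint arm with a two-finger parallel gripper is mounted at the origin on the work surface. World frame = base frame: x ahead of the robot, y to its left, z up, the work surface at z = 0. Lengths are in m, angles in degrees, forces in N, time in s.
With the tool pointing down it reaches from about 0.425 to 1.025 m from the base axis. Payload 3.6 kg.
Tool frame: the origin (TCP) lies on the centre line of the jaws, within the pads' length; the fingertips stand ctrl.tips_ahead ahead of it and the grasp point (between the pads) lies 8 mm behind it (ctrl.tips_ahead is the distance from the TCP to the fingertips, in m); x points along the fingers, z is the direction in which the jaws open and shut, and the axes are right-handed (so a half turn about x gives the same grasp; the last joint's range is limited). The gripper opens to 85 mm and grips with 20 to 120 N. Pads are 22 mm wide; open, the fingers measure 114 mm over their backs; the gripper's body (76 mm by 85 mm) begins 54 mm behind the grasp point. The pads swing forward as they close: fully open they stand 13 mm farther back than shut.
Start: joints at [63.283, 33.873, 2.773, 92.16, -1.908, 54.013, -1.931], TCP at [0.264, -0.675, 0.242] pointing down, gripper open.
Joint ranges: [-153.93, 153.93], [-27.13, 128.08], [-72.61, 78.16], [10.71, 143.7], [-87.88, 267.88], [4.46, 118.87], [-176.78, 176.78]. Speed limits (degrees/s): [147.25, 147.25, 180, 180, 180, 180, 180].

### API

Orientations are given as [roll, pitch, yaw] about the fixed x, y, z axes, in that order (R = Rz(yaw) Ry(pitch) Rx(roll)).
In Python, from station import ctrl gives the robot as it stands.
- The arm moves only by the tool jog_arm, never from a script. Its argument "increments" is a list of rows, each a list of 3 entries, a list of its own where there are three numbers: the opening, from 0 (shut) to 1 (fully open), then the shift along the world's x, y, z in cm, then the turn, a rotation vector about the world's x, y, z in units of 5 degrees (1.0 is 5 degrees). In form: [[gripper, [tx, ty, tz], [ax, ay, az]], ...]. A call has 1 to 10 rows; each row is the pose to reach, as a shift and turn from the pose commanded when the call began; what a row does not reach only later rows make up. A row lasts 1/8 s, in which the tool goes at most 62.5 mm and 10.7 degrees, less where a joint would pass 70% of its speed; a pose out of reach is approached as far as the arm can. A call with a gripper value outside its range is refused whole. The fingers move at their own pace and stop on an object; "force" is the grip in N (left out, the last holds). Time passes only in rows, so rows that repeat a pose let the fingers close. It gives the time, the measured TCP pose, the force and the opening at its end, in the units of the state.
- ctrl.get_obs(): the state, without advancing time (a new reading comes with each control period).
- ctrl.capture(name): name is "side" or "top"; returns a dict with "color" (384x512x3 uint8, red, green, blue), "range_z" (384x512 float32, m along the optical axis (not along the pixel's ray), 0 where there is no reading), "fx", "fy", "cx", "cy" (pixels), "rvec" (rotation vector, rad) and "tvec" (3), from world to camera coordinates, as OpenCV has them. Camera axes: x right, y down, z forward; pixel columns grow to the right and rows downward; lengths in m; the calibration is good to about 2 mm. A picture is of the moment at which its call begins.
- ctrl.close_job(): hands the job in, once; it reports no verdict.
The state is a dict: "time_s": time; "qpos": joint angles; "qvel": joint speeds; "joint_efforts": joint torques, N m; "tcp_pos": TCP position; "tcp_rot": TCP orientation; "contact_force": force on the tool from outside, world axes, zero at the start; "moment": the same for the moment, N m; "finger_gap": finger opening in m.
Only numpy, scipy, OpenCV 4.12 (cv2) and the standard library are available. Lean on these libraries where they do the work, as an engineer would, in place of code of your own. Each camera call takes 0.05 s, during which the arm holds its last target. There are 200 camera calls.

### The job

With the white scraper block, wipe the three ceramic chips off the dark base plate (no fingers or wedge on the chips), then set the scraper down on the table, clear of the plate. Then slide the brass leveling wedge flat along the plate, thin end first, under the green cradle's nose bar until the cradle just lifts off the plate, about 4 mm and never as much as 10 mm. Finish holding the wedge there in the gripper, not letting go and not touching the cradle, and leave everything else where it is.

Things in the scene. Friction and masses are not known exactly. Their poses are not given: they have to be found in the camera images.
- stand: Fixed dark steel base plate 240 x 120 mm, 10 mm thick, on the table. Origin: on the table, under the middle of the cradle's front edge. x points level into the cradle's slot (the way the wedge is pushed; within 20 degrees of world +y), y across, z up. Plate: x -140 to +100, y -60 to +60 mm; the wedge's lane is x -140 to 0. Two guide posts, 101 mm high, at x 82, y +-28 mm.
- cradle (a joint): Lift of the green cradle above the base plate, m: 0 = feet resting on the plate, at most 0.02. It slides freely up and down (0.5 to 0.8 kg) and sinks back by its weight. It spans stand x 0 to 90 mm and carries a glass tube with steel flanges along stand y, reaching y +-98 mm and 95 mm above the plate.
- cradle_nose (a point): Middle of the underside of the 8 mm round brass nose bar across the cradle's front; at rest 8 mm above the plate (stand x 4, y 0, z 18 mm). Under and behind it is the slot for the wedge, between the cradle's two feet: 44 mm wide (stand y -22 to +22), 70 mm deep, 18 mm high behind the bar.
- wedge_grip (a point): Centre of the grip block (x 35, y 28, z 50 mm; orange top) on the heel of a brass wedge 135 x 28 mm, about 0.28 kg, flat on the table; 25 mm above its underside. x points to the toe (world +y within 20 degrees), z up. Toe, 3 mm thick, at x +117.5; the ramp rises evenly from there to 20.6 mm at x +17.5 (0.176 mm per mm). Pushing it under the cradle takes up to 20 N.
- scraper_mid (a point): Centre of the scraper block, 35 mm above its underside: white plastic bar 110 mm long (x), 26 mm thick (y), 34 mm high, with a blue handle on its middle 60 mm long, 26 mm thick, from 34 to 70 mm above the underside. About 0.22 kg. Stands on the table, x within about 20 degrees of world y.
- chip1_mid (a point): Loose white ceramic chip, about 16 x 13 x 12 mm, 10 g; the point is its centre, 6 mm above its underside. Starts on the base plate in the wedge's lane: stand x = -112 to -34, y = -30 to +30 mm.
- chip2_mid (a point): Loose white ceramic chip, about 16 x 13 x 12 mm, 10 g; the point is its centre, 6 mm above its underside. Starts on the base plate in the wedge's lane: stand x = -112 to -34, y = -30 to +30 mm.
- chip3_mid (a point): Loose white ceramic chip, about 16 x 13 x 12 mm, 10 g; the point is its centre, 6 mm above its underside. Starts on the base plate in the wedge's lane: stand x = -112 to -34, y = -30 to +30 mm.
- spare_ring: Bystander, leave alone: spare steel flange ring lying flat, 50 mm outside, 16 mm high. Origin: centre of its underside as it stands.
- beaker: Bystander, leave alone: open clear glass beaker, 60 mm wide, 75 mm high. Origin: centre of its underside as it stands.
- jar: Bystander, leave alone: amber glass jar with black cap, 56 mm wide, 70 mm high. Origin: centre of its underside as it stands.
- carrier: Bystander, leave alone: blue open wafer carrier with dividers, 100 x 130 x 50 mm. Origin: centre of its underside as it stands.
- shim_block: Bystander, leave alone: plain aluminium block 50 x 30 x 20 mm, not the wedge. Origin: centre of its underside as it stands.
- driver: Bystander, leave alone: red-handled screwdriver lying down.

How it is judged (in metres and radians):
On the way, in this order (a step that is already met when the one before it is completed fails the run):
1. all three chips are off the base plate, with the cradle still down ((y of chip1_mid in the frame of stand above 0.063 m or y of chip1_mid in the frame of stand below -0.063 m or x of chip1_mid in the frame of stand below -0.143 m) and (y of chip2_mid in the frame of stand above 0.063 m or y of chip2_mid in the frame of stand below -0.063 m or x of chip2_mid in the frame of stand below -0.143 m) and (y of chip3_mid in the frame of stand above 0.063 m or y of chip3_mid in the frame of stand below -0.063 m or x of chip3_mid in the frame of stand below -0.143 m) and value of joint cradle below 0.001 m), for 0.1 s.
2. the scraper stands on the table, let go, clear of the plate, and the wedge is in the gripper (contact force between the fingers and scraper below 0.1 N and contact force between scraper and stand below 0.1 N and height (world z) of scraper_mid below 0.045 m and contact force between the fingers and wedge above 2 N and value of joint cradle below 0.001 m), for 0.1 s.
3. the held wedge lifts the cradle (value of joint cradle above 0.002 m and contact force between the fingers and wedge above 2 N and contact force between wedge and cradle above 1 N), for 0.1 s.
At the end, for the whole second after the job is handed in: Chips off the plate (centres 3 mm past its long sides or front end); scraper on the table, released, off the plate; wedge flat on the plate (within 5 degrees), held in the gripper, carrying the cradle 2 to 6.5 mm above rest; robot not touching the cradle (all of step 3 and (y of chip1_mid in the frame of stand above 0.063 m or y of chip1_mid in the frame of stand below -0.063 m or x of chip1_mid in the frame of stand below -0.143 m) and (y of chip2_mid in the frame of stand above 0.063 m or y of chip2_mid in the frame of stand below -0.063 m or x of chip2_mid in the frame of stand below -0.143 m) and (y of chip3_mid in the frame of stand above 0.063 m or y of chip3_mid in the frame of stand below -0.063 m or x of chip3_mid in the frame of stand below -0.143 m) and value of joint cradle below 0.0065 m and angle between wedge_grip's own z axis and vertical below 0.09 rad and contact force between wedge and stand above 0.5 N and z of wedge_grip in the frame of stand below 0.041 m and contact force between each of the arm, the fingers and cradle below 0.3 N and contact force between scraper and stand below 0.1 N and contact force between the fingers and scraper below 0.1 N and height (world z) of scraper_mid below 0.045 m and velocity of joint cradle between -0.005 and 0.005 m/s); the arm keeps its last pose, push and grip.
It fails at once if the cradle was raised 10 mm or more (value of joint cradle above 0.01 m).
It fails at once if the robot's fingers or the wedge touched a chip (contact force between any of the fingers, wedge and chip1 above 0.5 N or contact force between any of the fingers, wedge and chip2 above 0.5 N or contact force between any of the fingers, wedge and chip3 above 0.5 N).
It fails at once if a bystander was moved more than 25 mm (distance of any of spare_ring, beaker, jar, carrier, shim_block, driver from where it was at the start of the episode above 0.025 m).
It also fails if it takes over 64 s, if anything falls off the work surface, if the arm or the gripper's body presses on something with over 40 N, if the wrist force passes 120 N, or if a joint passes its speed limit or range.

## Working session

There is one attempt and no reset: what is moved stays moved. The work goes in short steps, Python scripts to look and compute and a tool call to move; the robot and the scene stay as the last step left them, time stands still between calls to the robot, and variables do not carry over. Pictures are saved under pics/ and viewed, about 8 in all and at most 12, crops included, and the job is handed in when it is done.

Besides the shell and the picture viewer there is one more tool, called as name([rows], argument=value, ...), one row to a line, values as JSON. jog_arm: Moves the arm, as the interface text tells. Its arguments: {"type":"object","properties":{"increments":{"type":"array"},"force":{"type":"number"}},"required":["increments"]}

```bash
mkdir -p pics
cat > h.py <<'E'
import numpy as np, cv2
from station import ctrl
def cap(n):
    c=ctrl.capture(n); np.savez('%s.npz'%n,**c); return c
def load(n): return dict(np.load('%s.npz'%n))
def world(c):
    R,_=cv2.Rodrigues(np.array(c['rvec'],float)); z=c['range_z'].astype(float)
    v,u=np.mgrid[:z.shape[0],:z.shape[1]]
    P=np.stack([(u-c['cx'])/c['fx']*z,(v-c['cy'])/c['fy']*z,z],-1)
    W=(P-np.array(c['tvec'],float).reshape(3))@R; W[z==0]=np.nan; return W
def save(c,name,box=None,s=1.5):
    im=c['color'][...,::-1]
    if box: u0,v0,u1,v1=box; im=im[v0:v1,u0:u1]
    cv2.imwrite('pics/'+name,cv2.resize(np.ascontiguousarray(im),None,fx=s,fy=s,interpolation=cv2.INTER_CUBIC))
E
python3 - <<'E'
from h import *
print(ctrl.get_obs(), ctrl.tips_ahead)
a=cap('top');b=cap('side')
save(a,'top0.png');save(b,'side0.png')
for c in(a,b):
    R,_=cv2.Rodrigues(np.array(c['rvec'],float));print(-R.T@np.array(c['tvec']).reshape(3),R[2],c['fx'])
E
```

```text
{'time_s': 0.0, 'qpos': array([63.28268352, 33.92592331,  2.76806018, 92.23728586, -1.90834452,
       54.01296138, -1.93063771]), 'qvel': array([ 0.06292309,  0.12056979, -0.04902428,  0.01548965,  0.0219901 ,
       -0.03967364, -0.01268738]), 'joint_efforts': array([-1.68877928e-04, -5.48694456e+01,  1.54642571e+00, -1.98123944e+01,
        9.31882183e-03,  8.64990929e-03,  1.17394666e-05]), 'tcp_pos': array([ 0.26377112, -0.67444025,  0.24113303]), 'tcp_rot': array([-176.74363716,   89.86996107,  114.62053507]), 'contact_force': array([ 0.22432751,  0.19126137, -0.24025061]), 'moment': array([-0.02916554, -0.0119434 , -0.01278936]), 'finger_gap': 0.0854169316667828} 0.011
[0.46514115 0.01417794 1.20384596] [ 0.09983889 -0.01243372 -0.99492593] 368.7688843461007
[ 0.50948848 -0.67970708  0.66974158] [ 0.04664308  0.74741398 -0.66271922] 355.35372685401825
```

View pics/top0.png

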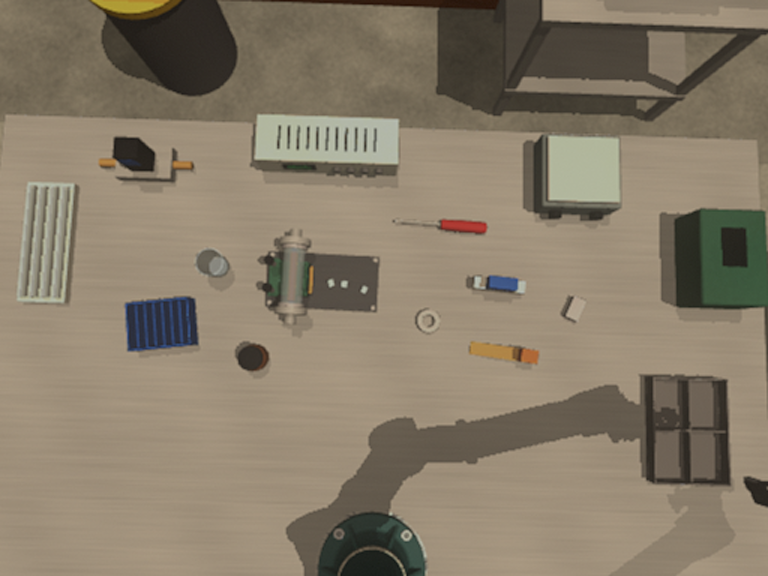

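View pics/side0.png

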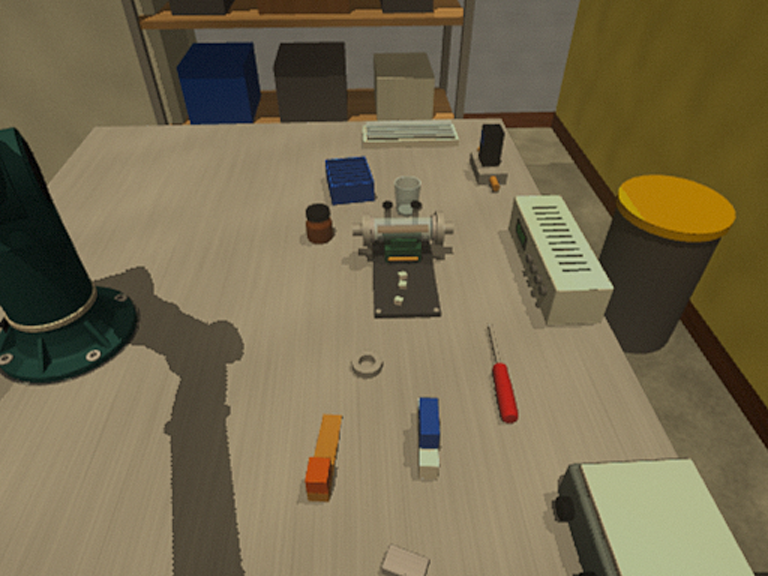

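Top view (768-px scale): plate lane at (310-380, 252-312), cradle at (290, 278), chips at (331,283), (345,284) and (364,290), scraper at (500,284), wedge toe (472,349) with its heel (530,355), ring at (428,320), and driver at (440,225). Next I'll measure these.

Run:
```python
from h import *
a=load('top');W=world(a);hsv=cv2.cvtColor(a['color'],cv2.COLOR_RGB2HSV)
def rect(m,name,lo,hi):
    m=m&(W[...,2]>lo)&(W[...,2]<hi)
    m=cv2.morphologyEx(m.astype(np.uint8),cv2.MORPH_OPEN,np.ones((2,2)))>0
    P=W[m]; r=cv2.minAreaRect(P[:,:2].astype(np.float32)); print(name,m.sum(),np.round(P.mean(0),4),'rect c',np.round(r[0],4),np.round(r[1],4),round(r[2],1), 'z',np.round(np.percentile(P[:,2],[5,50,95]),4))
    return P
def box(u0,v0,u1,v1):
    m=np.zeros(W.shape[:2],bool);m[int(v0/1.5):int(v1/1.5),int(u0/1.5):int(u1/1.5)]=1;return m
H,S,V=[hsv[...,i].astype(int) for i in range(3)]
print('table z',np.nanmedian(W[190:195,200:260,2]))
pl=rect(box(312,245,390,320)&(V<95),'plate',0.002,.02)
print(np.round(cv2.boxPoints(cv2.minAreaRect(pl[:,:2].astype(np.float32))),4))
ch=box(318,262,372,305)&(V>130)
n,l,st,c=cv2.connectedComponentsWithStats(ch.astype(np.uint8))
for i in range(1,n): print('chip',st[i],np.round(np.nanmedian(W[l==i],0),4))
rect(box(460,265,535,305)&(H>100)&(H<130)&(S>120),'handle',.05,.09)
rect(box(460,265,535,305),'scraper',.02,.09)
rect(box(460,335,550,370)&(S>140),'wedge',.003,.07)
rect(box(460,335,550,370)&(S>140),'grip',.04,.07)
rect(box(405,300,450,340),'ring',.008,.03)
rect(box(390,210,495,240),'driver',.006,.05)
rect(box(555,290,590,325),'shim',.01,.03)
rect(box(262,225,318,330),'cradle',.06,.13)
save(a,'plate.png',(170,150,260,225),8)
```

```text
table z 0.010589572803386554
plate 1414 [nan nan nan] rect c [0.621  0.0604] [0.1488 0.1006] 38.7 z [nan nan nan]
[[ 0.5315  0.0531]
 [ 0.5944 -0.0254]
 [ 0.7105  0.0677]
 [ 0.6476  0.1462]]
chip [219 186   4   5  16] [0.5903 0.1059 0.0198]
chip [227 187   5   5  17] [0.5881 0.0769 0.0207]
chip [241 191   4   5  15] [0.5768 0.0347 0.0202]
handle 127 [nan nan nan] rect c [ 0.5932 -0.2617] [0.0609 0.0192] 85.2 z [nan nan nan]
scraper 321 [nan nan nan] rect c [ 0.5951 -0.2638] [0.0315 0.1196] 1.5 z [nan nan nan]
wedge 293 [ 0.4486 -0.2771  0.0217] rect c [ 0.4485 -0.2781] [0.1448 0.0243] 83.1 z [0.0007 0.015  0.0514]
grip 91 [ 0.4434 -0.3194  0.0428] rect c [ 0.4427 -0.3247] [0.0502 0.0241] 80.7 z [-0.0001  0.0495  0.0529]
ring 140 [nan nan nan] rect c [ 0.5171 -0.1107] [0.0406 0.0504] 28.1 z [nan nan nan]
driver 286 [ 0.7228 -0.1655  0.0175] rect c [ 0.7224 -0.1363] [0.0228 0.2013] 0.4 z [-0.0015  0.021   0.0283]
shim 154 [nan nan nan] rect c [ 0.5491 -0.4304] [0.0394 0.0481] 69.1 z [nan nan nan]
cradle 1051 [nan nan nan] rect c [0.6011 0.1965] [0.1002 0.2064] 88.7 z [nan nan nan]
```

View pics/plate.png

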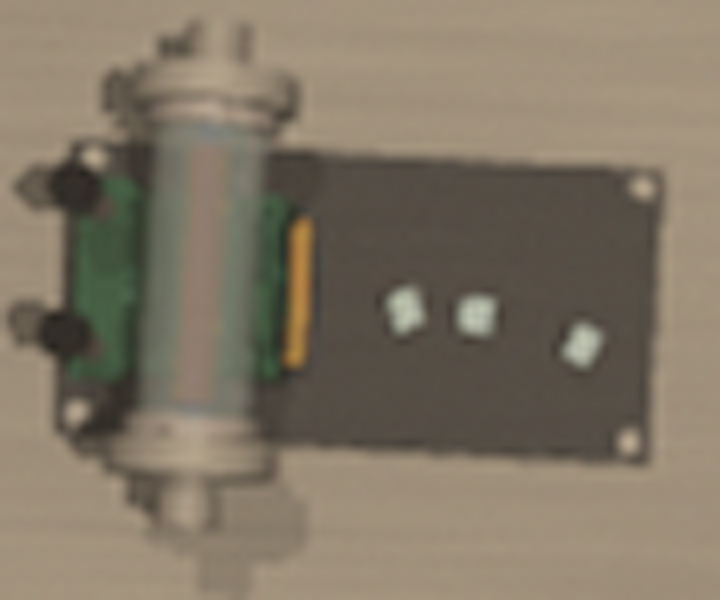

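The crop shows plate corners at front (659,174) and (647,462), and back around (77,146) and (58,430). The chips are at (406,310), (477,316) and (582,345), and the bar ends at (303,220) and (295,365).

```bash
cat >> h.py <<'E'
def ray(c,u,v,z):
    R,_=cv2.Rodrigues(np.array(c['rvec'],float)); o=-R.T@np.array(c['tvec'],float).reshape(3)
    d=R.T@np.array([(u-c['cx'])/c['fx'],(v-c['cy'])/c['fy'],1]); return o+d*(z-o[2])/d[2]
E
python3 - <<'E'
from h import *
a=load('top');W=world(a)
f=lambda u,v,z:ray(a,170+(u+.5)/8-.5,150+(v+.5)/8-.5,z)
F=[f(659,174,.01),f(647,462,.01)];B=[f(77,146,.01),f(58,430,.01)]
print(np.round(F+B,4)); print(np.linalg.norm(F[0]-F[1]),np.linalg.norm(F[0]-B[0]),np.linalg.norm(F[1]-B[1]))
d=(B[0]+B[1]-F[0]-F[1])/2;d[2]=0;L=np.linalg.norm(d);d/=L;yw=np.degrees(np.arctan2(d[1],d[0]));e=(F[0]-F[1])[:2]
print('len',L,'yaw',yw,'yaw from front edge',np.degrees(np.arctan2(e[1],e[0]))+90)
c=(sum(F)+sum(B))/4; o=c+d*.02; y=np.array([-d[1],d[0],0]);print('origin',o)
for p in [(406,310),(477,316),(582,345)]:
    q=f(*p,.02); r=q-o; print('chip',np.round(q,4),'stand',np.round([r@d,r@y],4))
for p in [(303,220),(295,365)]:
    q=f(*p,.026); r=q-o; print('bar',np.round([r@d,r@y],4))
# objects
hsv=cv2.cvtColor(a['color'],cv2.COLOR_RGB2HSV);H,S,V=[hsv[...,i].astype(int) for i in range(3)]
def R_(u0,v0,u1,v1,cond,lo,hi,n):
    m=np.zeros(H.shape,bool);m[int(v0/1.5):int(v1/1.5),int(u0/1.5):int(u1/1.5)]=1
    m&=cond&np.isfinite(W[...,2])&(W[...,2]>lo)&(W[...,2]<hi)
    P=W[m];r=cv2.minAreaRect(P[:,:2].astype(np.float32));print(n,m.sum(),np.round(P.mean(0),4),np.round(r[0],4),np.round(r[1],4),round(r[2],1),np.round(np.percentile(P[:,2],[5,50,95]),4))
T=H>-1
R_(460,265,535,305,(H>100)&(H<130)&(S>120),.06,.08,'handle')
R_(460,265,535,305,T,.025,.09,'scraper')
R_(460,335,550,370,S>140,.003,.07,'wedge')
R_(460,335,550,370,(S>140),.045,.06,'grip')
R_(405,300,450,340,T,.01,.03,'ring')
save(a,'objs.png',(300,170,375,250),8)
E
```

```text
[[0.6495 0.0048 0.01  ]
 [0.5315 0.0061 0.01  ]
 [0.6535 0.2425 0.01  ]
 [0.5373 0.2444 0.01  ]]
0.11793020240091096 0.2377480438662428 0.23836123059597858
len 0.2380530699039333 yaw 88.82673941422662 yaw from front edge 89.33718575918364
origin [0.59334728 0.14444436 0.01      ]
chip [0.5893 0.1051 0.02  ] stand [-0.0394  0.0032]
chip [0.5878 0.0765 0.02  ] stand [-0.0681  0.0042]
chip [0.5773 0.0338 0.02  ] stand [-0.111   0.0137]
bar [ 0.0036 -0.0304]
bar [0.0031 0.0282]
handle 127 [ 0.5955 -0.2552  0.0699] [ 0.5953 -0.2552] [0.0552 0.0219] 85.1 [0.0662 0.07   0.0735]
scraper 318 [ 0.5962 -0.2518  0.054 ] [ 0.5972 -0.256 ] [0.1098 0.0264] 85.2 [0.0305 0.0655 0.0728]
wedge 311 [ 0.4519 -0.2705  0.0234] [ 0.4531 -0.2659] [0.1328 0.0257] 83.0 [0.0051 0.0156 0.0516]
grip 87 [ 0.4466 -0.3151  0.0498] [ 0.4465 -0.3157] [0.0321 0.0248] 79.3 [0.0461 0.0499 0.0531]
ring 135 [ 0.5166 -0.1085  0.0161] [ 0.5164 -0.1089] [0.0452 0.0455] 1.4 [0.0125 0.0164 0.0189]
```

View pics/objs.png

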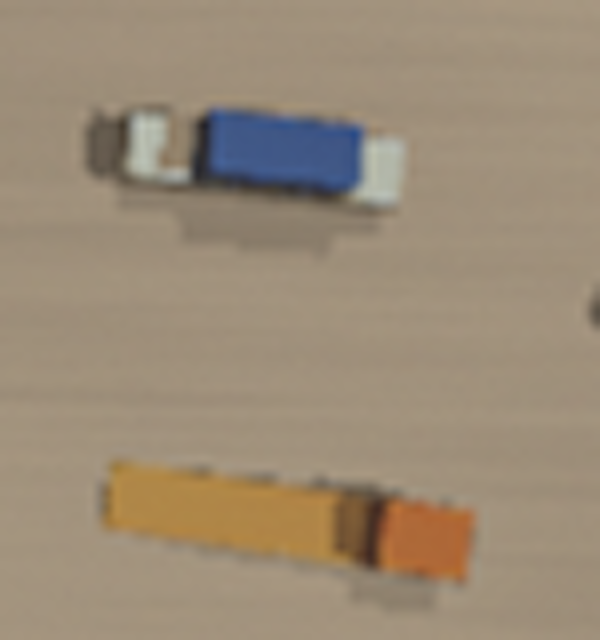

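```bash
cat >> h.py <<'E'
from scipy.spatial.transform import Rotation as Rn
def go(x,y,z,yaw):
    "delta from measured pose: tool down, jaws opening across heading yaw"
    s=ctrl.get_obs();p=s['tcp_pos'];R=Rn.from_euler('xyz',s['tcp_rot'],degrees=True)
    best=None
    for k in(90,-90):
        t=np.radians(yaw+k);zc=np.array([np.cos(t),np.sin(t),0]);xc=np.array([0,0,-1.])
        M=np.stack([xc,np.cross(zc,xc),zc],1)
        r=(Rn.from_matrix(M)*R.inv()).as_rotvec(degrees=True)/5
        if best is None or np.linalg.norm(r)<np.linalg.norm(best): best=r
    print('t',round(s['time_s'],2),'pos',np.round(p,4),'gap',round(s['finger_gap'],4),'F',np.round(s['contact_force'],1),'delta cm',np.round((np.array([x,y,z])-p)*100,2),'rot',np.round(best,2),'q7',np.round(s['qpos'],0))
E
python3 -c "
from h import *
go(.596,-.256,.15,85)"
```

```text
t 0.1 pos [ 0.2638 -0.6745  0.2412] gap 0.0858 F [ 0.4  0.3 -0.1] delta cm [33.22 41.85 -9.12] rot [-1.000e-02 -2.000e-02  1.273e+01] q7 [63. 34.  3. 92. -2. 54. -2.]
```

jog_arm([
  [1, [4, 5, 0], [0, 0, 1.5]],
  [1, [8, 10, -1], [0, 0, 3]],
  [1, [12, 15, -2], [0, 0, 4.5]],
  [1, [16, 20, -3], [0, 0, 6]],
  [1, [20, 25, -4], [0, 0, 7.5]],
  [1, [24, 30, -5], [0, 0, 9]],
  [1, [28, 35, -6], [0, 0, 10.5]],
  [1, [31, 39, -7], [0, 0, 12]],
  [1, [33.2, 41.9, -8], [0, 0, 12.7]],
  [1, [33.2, 41.9, -9], [0, 0, 12.7]],
], force=60)

```text
time_s: 1.35
tcp_pos: [0.5989, -0.2507, 0.1517]
tcp_rot: [65.3, 89.8, 60.6]
contact_force: [-0.6, 0.1, -0.0]
finger_gap: 0.0852
```

```bash
python3 -c "
from h import *
b=cap('side');save(b,'side1.png',(220,230,380,350),5)
go(.596,-.256,.042,85)"
```

```text
t 1.4 pos [ 0.596  -0.2537  0.1502] gap 0.0854 F [-0.5 -0.6 -1.1] delta cm [  0.    -0.23 -10.82] rot [-0.02 -0.03 -0.01] q7 [ 29.  35. -14. 106.  12.  41.   3.]
```

View pics/side1.png

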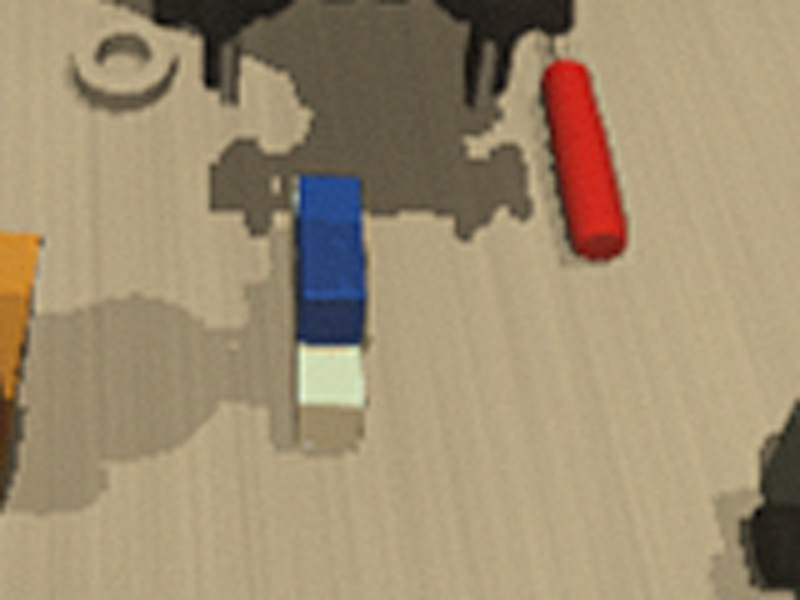

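The side crop shows the open fingers at (220,60) and (485,60), straddling the handle at (330,230), with the ring and driver clear. I'll descend and close.

jog_arm([
  [1, [0, -0.2, -4], [0, 0, 0]],
  [1, [0, -0.2, -8], [0, 0, 0]],
  [1, [0, -0.2, -10.7], [0, 0, 0]],
  [1, [0, -0.2, -10.7], [0, 0, 0]],
  [1, [0, -0.2, -10.7], [0, 0, 0]],
  [0, [0, -0.2, -10.7], [0, 0, 0]],
  [0, [0, -0.2, -10.7], [0, 0, 0]],
  [0, [0, -0.2, -10.7], [0, 0, 0]],
  [0, [0, -0.2, -10.7], [0, 0, 0]],
  [0, [0, -0.2, -10.7], [0, 0, 0]],
], force=60)

```text
time_s: 2.65
tcp_pos: [0.5964, -0.2583, 0.0459]
tcp_rot: [-26.7, 90.0, -31.8]
contact_force: [-0.4, -0.0, 5.7]
finger_gap: 0.0252
```

```bash
python3 -c "
from h import *
go(.596,-.256,.042,85)"
```

```text
t 2.65 pos [ 0.5964 -0.2583  0.0459] gap 0.0252 F [-0.4 -0.   5.7] delta cm [-0.04  0.23 -0.39] rot [0.   0.01 0.03] q7 [ 27.  43. -11. 108.  16.  30.   0.]
```

jog_arm([
  [0, [0, 0, 3], [0, 0, 0]],
  [0, [0, 1, 7], [0, 0, 0]],
  [0, [1, 5, 8], [0, 0, 0.2]],
  [0, [2, 10, 8], [0, 0, 0.4]],
  [0, [3, 15, 8], [0, 0, 0.6]],
  [0, [3.3, 20, 8], [0, 0, 0.8]],
  [0, [3.3, 25, 8], [0, 0, 0.8]],
  [0, [3.3, 29.5, 8], [0, 0, 0.8]],
  [0, [3.3, 32.5, 8], [0, 0, 0.8]],
  [0, [3.3, 32.5, 8], [0, 0, 0.8]],
])

```text
time_s: 3.9
tcp_pos: [0.6281, 0.0716, 0.1247]
tcp_rot: [115.3, 89.8, 114.5]
contact_force: [-0.7, 0.0, -3.3]
finger_gap: 0.0258
```

```bash
python3 -c "
from h import *
b=cap('side');save(b,'side2.png',(200,120,340,225),5)
go(.629,.067,.058,89)"
```

```text
t 3.95 pos [0.6282 0.0684 0.1246] gap 0.0257 F [-0.3 -0.6 -3.3] delta cm [ 0.08 -0.14 -6.66] rot [-0.   -0.02 -0.01] q7 [ -1.  36. -13. 109.  13.  37. -23.]
```

View pics/side2.png

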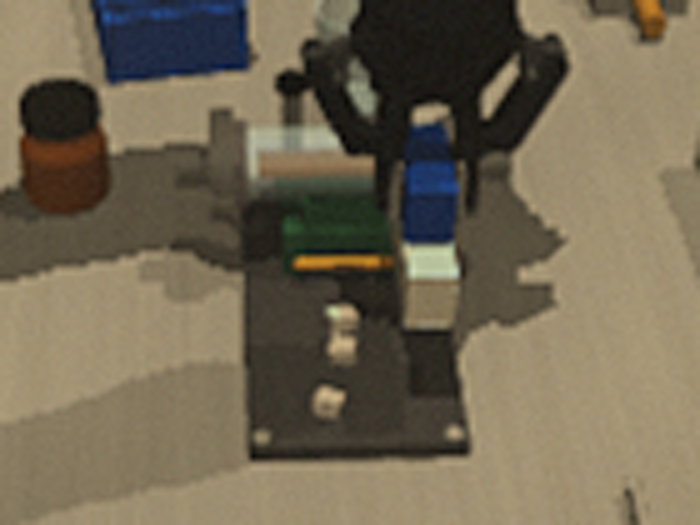

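Held firmly and aligned; the chips at (342,320), (342,345) and (328,400) are left of the bar. Lowering next.

jog_arm([
  [0, [0, 0, -3], [0, 0, 0]],
  [0, [0, 0, -5.5], [0, 0, 0]],
  [0, [0, 0, -6.6], [0, 0, 0]],
  [0, [0, 0, -6.6], [0, 0, 0]],
  [0, [0, 0, -6.6], [0, 0, 0]],
  [0, [0, 0, -6.6], [0, 0, 0]],
])

```text
time_s: 4.7
tcp_pos: [0.6299, 0.0668, 0.0604]
tcp_rot: [8.8, 89.9, 7.7]
contact_force: [0.3, -0.3, -2.0]
finger_gap: 0.0252
```

jog_arm([
  [0, [0, 0, -0.3], [0, 0, 0]],
  [0, [0, 0, -0.3], [0, 0, 0]],
  [0, [0, 0, -0.3], [0, 0, 0]],
])

```text
time_s: 5.08
tcp_pos: [0.6291, 0.0668, 0.0564]
tcp_rot: [-24.0, 90.0, -25.1]
contact_force: [-0.4, -0.7, -2.5]
finger_gap: 0.0254
```

jog_arm([
  [0, [-0.6, 0, 0], [0, 0, 0]],
  [0, [-1.4, 0, 0], [0, 0, 0]],
  [0, [-2.2, 0, 0], [0, 0, 0]],
  [0, [-3, 0, 0], [0, 0, 0]],
  [0, [-3.8, 0, 0], [0, 0, 0]],
  [0, [-4.6, 0, 0], [0, 0, 0]],
  [0, [-5.4, 0, 0], [0, 0, 0]],
  [0, [-6.2, 0, 0], [0, 0, 0]],
  [0, [-7, 0.1, 0], [0, 0, 0]],
  [0, [-7.8, 0.1, 0], [0, 0, 0]],
])

```text
time_s: 6.32
tcp_pos: [0.5506, 0.068, 0.0564]
tcp_rot: [34.0, 90.0, 32.9]
contact_force: [0.3, 0.5, -2.3]
finger_gap: 0.025
```

jog_arm([
  [0, [-0.8, 0, 0], [0, 0, 0]],
  [0, [-1.6, 0, 0], [0, 0, 0]],
  [0, [-2.4, 0, 0], [0, 0, 0]],
  [0, [-3.2, 0, 0], [0, 0, 0]],
  [0, [-4, 0, 0], [0, 0, 0]],
  [0, [-4.5, 0, 0], [0, 0, 0]],
  [0, [-4.7, 0, 0], [0, 0, 0]],
  [0, [-4.7, 0, 0], [0, 0, 0]],
])

```text
time_s: 7.32
tcp_pos: [0.5041, 0.0678, 0.0563]
tcp_rot: [-22.4, 90.0, -23.5]
contact_force: [-0.6, -0.3, -1.9]
finger_gap: 0.0255
```

```bash
python3 -c "
from h import *
b=cap('side');save(b,'side3.png',(180,120,340,240),5)
a=cap('top')
go(.629,.067,.058,89)"
```

```text
t 7.42 pos [0.5044 0.0678 0.0563] gap 0.0254 F [-0.5  0.4 -1.9] delta cm [12.46 -0.08  0.17] rot [-0.    0.    0.03] q7 [ -7.  36.  -8. 126.  16.  18. -30.]
```

View pics/side3.png

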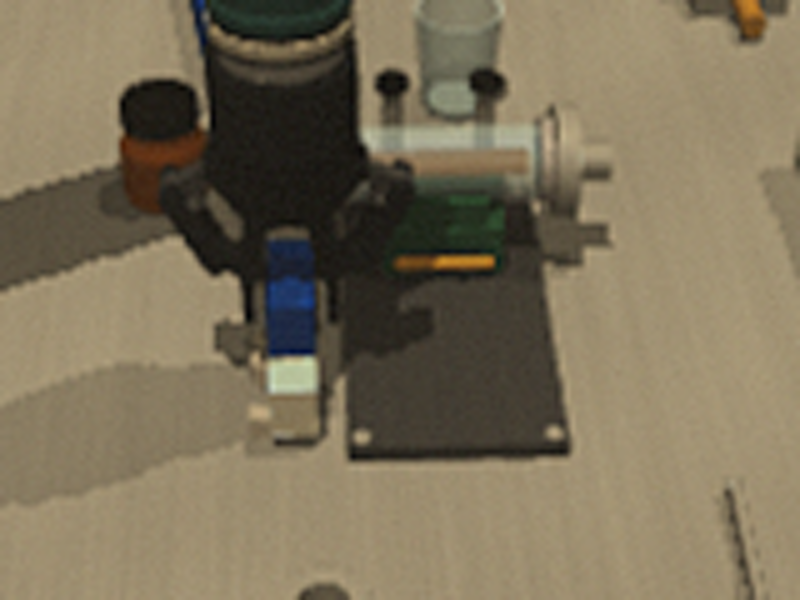

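The plate is bare: lane at (450,350) empty, chips left of the bar at (262,412). I'll lift and return the scraper to its original spot.

jog_arm([
  [0, [0, 0, 3], [0, 0, 0]],
  [0, [0, 0, 7], [0, 0, 0]],
  [0, [1, -4, 7], [0, 0, 0]],
  [0, [2, -9, 7], [0, 0, 0]],
  [0, [4, -14, 7], [0, 0, 0]],
  [0, [6, -19, 7], [0, 0, 0]],
  [0, [8, -24, 7], [0, 0, 0]],
  [0, [9.2, -29, 7], [0, 0, 0]],
  [0, [9.2, -32, 7], [0, 0, 0]],
  [0, [9.2, -32.4, 7], [0, 0, 0]],
])

```text
time_s: 8.68
tcp_pos: [0.5949, -0.2606, 0.1257]
tcp_rot: [-117.8, 89.9, -119.2]
contact_force: [-0.4, 0.5, -2.8]
finger_gap: 0.0255
```

```bash
python3 -c "
from h import *
a=cap('top');save(a,'top1.png',(170,140,390,260),3.5)
go(.596,-.256,.047,89)"
```

```text
t 8.72 pos [ 0.5952 -0.2585  0.1258] gap 0.0249 F [ 0.1  0.1 -2. ] delta cm [ 0.08  0.25 -7.88] rot [ 0.01 -0.01  0.07] q7 [ 30.  37. -15. 106.  15.  38.   5.]
```

View pics/top1.png

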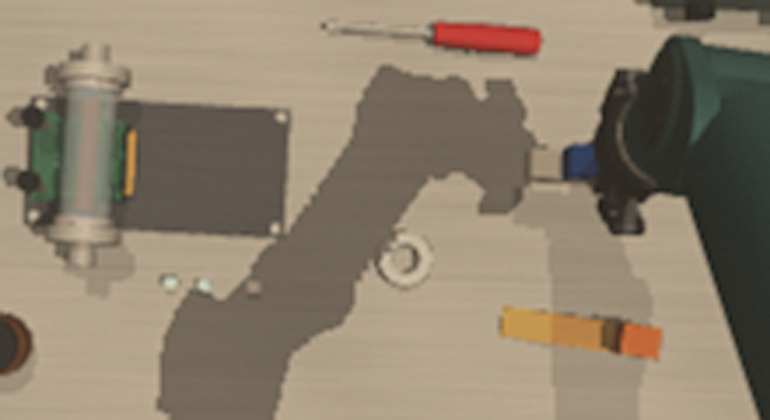

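All three chips lie on the table at (170,282), (203,285) and (254,288), well past the plate edge (row 235). Setting the scraper down.

jog_arm([
  [0, [0, 0, -3], [0, 0, 0]],
  [0, [0, 0, -6], [0, 0, 0]],
  [0, [0, 0, -7.6], [0, 0, 0]],
  [0, [0, 0, -7.9], [0, 0, 0]],
  [0, [0, 0, -8], [0, 0, 0]],
  [0, [0, 0, -8], [0, 0, 0]],
])

```text
time_s: 9.48
tcp_pos: [0.5969, -0.2564, 0.0473]
tcp_rot: [-18.2, 89.9, -19.3]
contact_force: [-0.2, -0.5, -2.7]
finger_gap: 0.0256
```

jog_arm([
  [0, [0, 0, -0.15], [0, 0, 0]],
  [0, [0, 0, -0.25], [0, 0, 0]],
  [0, [0, 0, -0.25], [0, 0, 0]],
])

```text
time_s: 9.85
tcp_pos: [0.5968, -0.2566, 0.0459]
tcp_rot: [-33.5, 89.9, -34.7]
contact_force: [-1.7, 0.6, 7.7]
finger_gap: 0.025
```

jog_arm([
  [1, [0, 0, 0.1], [0, 0, 0]],
  [1, [0, 0, 0.1], [0, 0, 0]],
  [1, [0, 0, 0.1], [0, 0, 0]],
  [1, [0, 0, 0.1], [0, 0, 0]],
  [1, [0, 0, 0.1], [0, 0, 0]],
  [1, [0, 0, 3], [0, 0, 0]],
  [1, [0, 0, 6.5], [0, 0, 0]],
  [1, [0, 0, 10], [0, 0, 0]],
  [1, [0, 0, 10.5], [0, 0, 0]],
])

```text
time_s: 10.98
tcp_pos: [0.5979, -0.2567, 0.1516]
tcp_rot: [-18.3, 89.7, -19.5]
contact_force: [0.3, -1.1, -0.9]
finger_gap: 0.0857
```

jog_arm([
  [1, [-5, -2, 0], [0, 0, -0.4]],
  [1, [-10, -4, 0], [0, 0, -0.8]],
  [1, [-14, -5.9, 0], [0, 0, -1.2]],
  [1, [-15, -5.9, 0], [0, 0, -1.2]],
  [1, [-15, -5.9, 0], [0, 0, -1.2]],
  [1, [-15, -5.9, 0], [0, 0, -1.2]],
])

```text
time_s: 11.72
tcp_pos: [0.4481, -0.3143, 0.1488]
tcp_rot: [19.0, 89.9, 12.0]
contact_force: [-0.2, 1.4, -0.2]
finger_gap: 0.0854
```

```bash
python3 -c "
from h import *
a=cap('top');b=cap('side');save(b,'side4.png',(180,220,340,340),5)
go(.4465,-.3157,.03,83)"
```

```text
t 11.82 pos [ 0.448  -0.3144  0.1488] gap 0.0857 F [ 0.2 -0.2  0.1] delta cm [ -0.15  -0.13 -11.88] rot [-0.    0.02 -0.  ] q7 [ 41.  29. -15. 119.  13.  33.  10.]
```

View pics/side4.png

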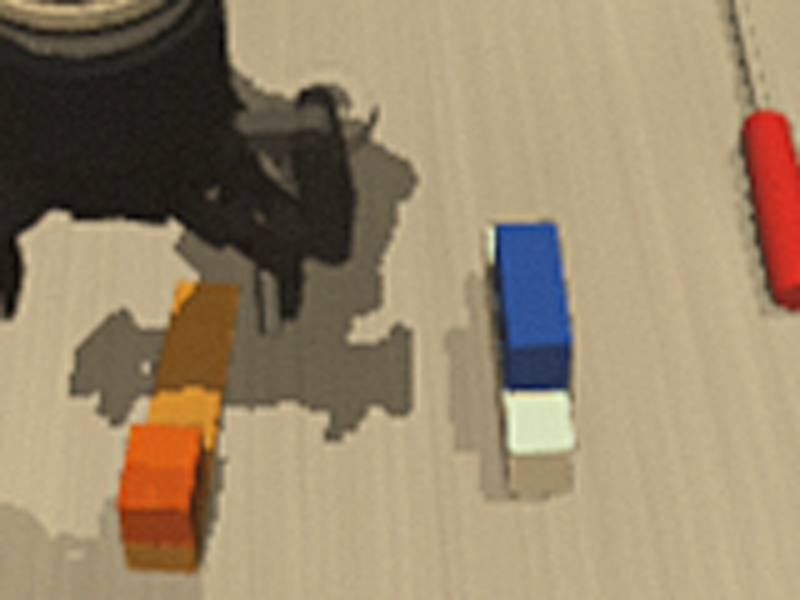

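The scraper stands upright at (535,340), released. The fingers at (10,290) and (290,290) straddle the block at (160,460). Down and grip.

jog_arm([
  [1, [-0.1, -0.1, -4], [0, 0, 0]],
  [1, [-0.1, -0.1, -8], [0, 0, 0]],
  [1, [-0.1, -0.1, -11], [0, 0, 0]],
  [1, [-0.1, -0.1, -11.7], [0, 0, 0]],
  [1, [-0.1, -0.1, -11.7], [0, 0, 0]],
  [0, [-0.1, -0.1, -11.7], [0, 0, 0]],
  [0, [-0.1, -0.1, -11.7], [0, 0, 0]],
  [0, [-0.1, -0.1, -11.7], [0, 0, 0]],
  [0, [-0.1, -0.1, -11.7], [0, 0, 0]],
  [0, [-0.1, -0.1, -11.7], [0, 0, 0]],
], force=100)

```text
time_s: 13.08
tcp_pos: [0.4456, -0.3166, 0.0328]
tcp_rot: [-33.1, 89.9, -40.3]
contact_force: [-0.3, 0.5, 5.0]
finger_gap: 0.0265
```

```bash
python3 -c "
from h import *
go(.4465,-.3157,.03,83)"
```

```text
t 13.07 pos [ 0.4456 -0.3166  0.0328] gap 0.0265 F [-0.3  0.5  5. ] delta cm [ 0.09  0.09 -0.28] rot [0.01 0.01 0.03] q7 [ 37.  40.  -9. 122.  18.  19.   6.]
```

jog_arm([
  [0, [0, 0, 4], [0, 0, 0]],
  [0, [0, 0, 9], [0, 0, 0]],
  [0, [0.5, 4, 9], [0, 0, 0.2]],
  [0, [1.5, 9, 9], [0, 0, 0.4]],
  [0, [4, 14, 9], [0, 0, 0.6]],
  [0, [7, 19, 9], [0, 0, 0.8]],
  [0, [10, 24, 9], [0, 0, 1]],
  [0, [13, 29, 9], [0, 0, 1.2]],
  [0, [14.5, 32, 9], [0, 0, 1.2]],
  [0, [14.5, 32, 9], [0, 0, 1.2]],
])

```text
time_s: 14.32
tcp_pos: [0.5912, 0.0085, 0.1219]
tcp_rot: [61.7, 89.8, 61.0]
contact_force: [-0.2, -0.6, -3.0]
finger_gap: 0.0263
```

```bash
python3 -c "
from h import *
b=cap('side');save(b,'side5.png',(180,120,340,240),5)
a=cap('top')
go(.5909,.0074,.06,89)"
```

```text
t 14.43 pos [0.589  0.0034 0.1213] gap 0.0264 F [-0.6 -0.5 -2.7] delta cm [ 0.19  0.4  -6.13] rot [ 0.01 -0.02  0.02] q7 [  5.  34. -13. 114.  14.  33. -19.]
```

View pics/side5.png

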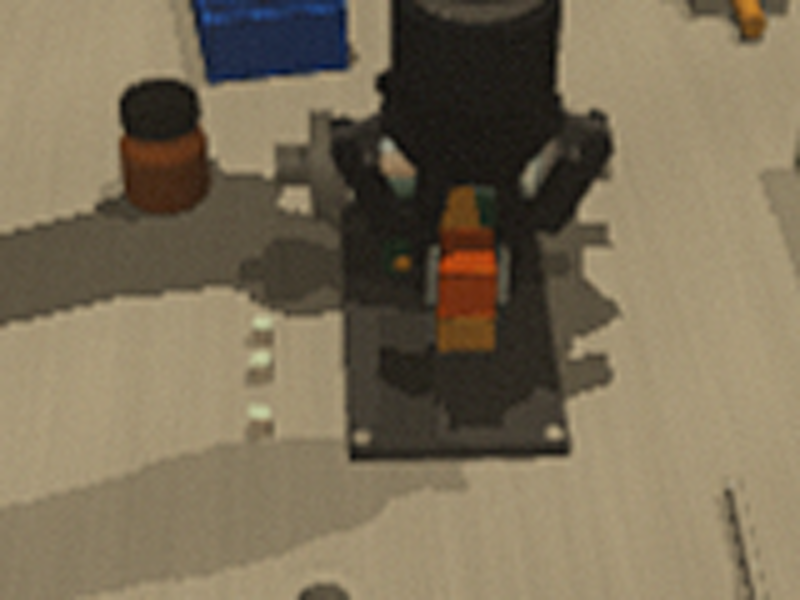

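The wedge is held level over the plate (block at (468,275)), clear of the three chips at (260,330-430). Lowering to just above the plate.

jog_arm([
  [0, [0.2, 0.2, -3], [0, 0, 0]],
  [0, [0.2, 0.2, -6], [0, 0, 0]],
  [0, [0.2, 0.2, -7.3], [0, 0, 0]],
  [0, [0.2, 0.2, -7.3], [0, 0, 0]],
  [0, [0.2, 0.2, -7.3], [0, 0, 0]],
])

```text
time_s: 15.05
tcp_pos: [0.5927, 0.0053, 0.0497]
tcp_rot: [-2.7, 89.9, -3.9]
contact_force: [0.2, 0.4, -0.9]
finger_gap: 0.0263
```

Run:
```python
from h import *
b=cap('side');save(b,'side6.png',(240,140,310,220),8)
W=world(b);hsv=cv2.cvtColor(b['color'],cv2.COLOR_RGB2HSV);H,S,V=[hsv[...,i].astype(int) for i in range(3)]
m=(S>140)&(H<25)&np.isfinite(W[...,2])&(abs(W[...,0]-.59)<.05)&(W[...,1]>.02)&(W[...,1]<.12)
P=W[m];print(m.sum(),P.min(0),P.max(0));c=np.polyfit(P[:,1],P[:,0],1);print('wedge centre line yaw',90-np.degrees(np.arctan(c[0])),'x at y=.07',np.polyval(c,.07), 'slope',np.polyfit(P[:,1],P[:,2],1))
go(.5909,.0074,.043,89)
```

```text
48 [0.58163294 0.02013187 0.00785672] [0.61444767 0.10257383 0.06480156]
wedge centre line yaw 80.74518492896776 x at y=.07 0.5981187787735265 slope [-0.58511058  0.07235983]
t 15.1 pos [0.5929 0.0055 0.0499] gap 0.0264 F [ 0.1  0.1 -2.9] delta cm [-0.2   0.19 -0.69] rot [-0.    0.02  0.03] q7 [  3.  40. -10. 116.  16.  25. -21.]
```

View pics/side6.png

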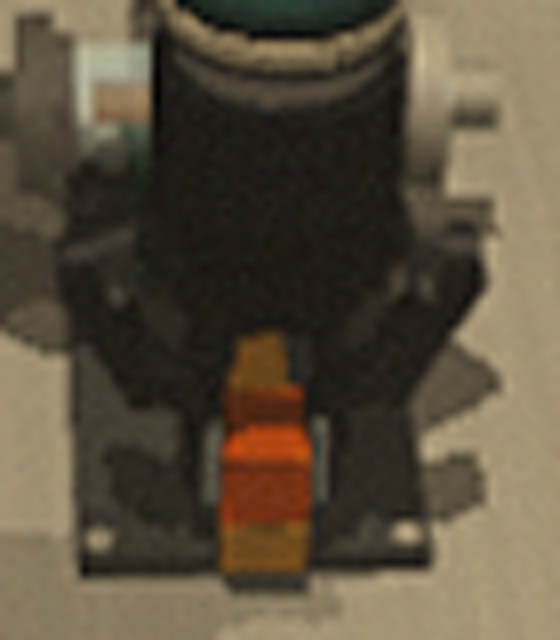

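The wedge block bottom centre (264,572) compared with the plate front centre (256) is about 3 mm toward +x, so I'll shift -2 mm and lower onto the plate.

jog_arm([
  [0, [-0.2, 0, -0.3], [0, 0, 0]],
  [0, [-0.2, 0, -0.6], [0, 0, 0]],
  [0, [-0.2, 0, -0.8], [0, 0, 0]],
  [0, [-0.2, 0, -0.8], [0, 0, 0]],
  [0, [-0.2, 0, -0.8], [0, 0, 0]],
])

```text
time_s: 15.72
tcp_pos: [0.5901, 0.0057, 0.0428]
tcp_rot: [-81.6, 89.9, -82.8]
contact_force: [-2.8, -0.5, 12.5]
finger_gap: 0.0261
```

jog_arm([
  [0, [0, 0.4, 0.2], [0, 0, 0]],
  [0, [0, 1, 0.2], [0, 0, 0]],
  [0, [0, 1.7, 0.2], [0, 0, 0]],
  [0, [0, 2.4, 0.2], [0, 0, 0]],
  [0, [0, 3.1, 0.2], [0, 0, 0]],
  [0, [0.1, 3.8, 0.2], [0, 0, 0]],
  [0, [0.1, 4.5, 0.2], [0, 0, 0]],
  [0, [0.1, 4.8, 0.2], [0, 0, 0]],
  [0, [0.1, 4.8, 0.2], [0, 0, 0]],
])

```text
time_s: 16.85
tcp_pos: [0.5911, 0.0549, 0.0428]
tcp_rot: [69.7, 89.9, 68.6]
contact_force: [-0.2, 0.7, 2.1]
finger_gap: 0.0262
```

Run:
```python
from h import *
cap('side');cap('top')
go(.591,.082,.043,89)
```

```text
t 16.95 pos [0.5911 0.0549 0.0428] gap 0.0266 F [-0.7  0.8  1.6] delta cm [-0.01  2.71  0.02] rot [-0.02  0.    0.02] q7 [ -3.  41. -10. 116.  15.  25. -25.]
```

jog_arm([
  [0, [0, 0.2, 0], [0, 0, 0]],
  [0, [0, 0.4, 0], [0, 0, 0]],
  [0, [0, 0.6, 0], [0, 0, 0]],
  [0, [0, 0.8, 0], [0, 0, 0]],
  [0, [0, 0.8, 0], [0, 0, 0]],
])

```text
time_s: 17.58
tcp_pos: [0.591, 0.0588, 0.0428]
tcp_rot: [-101.9, 89.8, -103.2]
contact_force: [-0.4, -5.9, 2.8]
finger_gap: 0.0261
```

jog_arm([
  [0, [0, 0.2, 0], [0, 0, 0]],
  [0, [0, 0.4, 0], [0, 0, 0]],
  [0, [0, 0.6, 0], [0, 0, 0]],
  [0, [0, 0.8, 0], [0, 0, 0]],
  [0, [0, 0.8, 0], [0, 0, 0]],
])

```text
time_s: 18.2
tcp_pos: [0.5907, 0.0637, 0.0429]
tcp_rot: [-104.2, 89.6, -105.6]
contact_force: [-0.2, -11.5, 5.2]
finger_gap: 0.0266
```

Run:
```python
from h import *
s0=np.load('top.npz') # before lift, similar pose
a0=load('top');a=cap('top');W0=world(a0);W=world(a)
go(.591,.082,.043,89)
D=(W-W0)[...,2]; m=(W0[...,2]>.05)&(W0[...,2]<.12)&(W0[...,1]>.15)&(W0[...,1]<.235)&(abs(W0[...,0]-.593)<.1)&(abs(D)<.02)
print(m.sum(),np.median(D[m]),D[m].mean(),D[m].std()/m.sum()**.5)
```

```text
t 18.25 pos [0.5908 0.0637 0.0429] gap 0.0268 F [ -1.7 -11.3   5.2] delta cm [0.02 1.83 0.01] rot [ 0.08 -0.02  0.08] q7 [ -4.  41.  -9. 115.  15.  25. -26.]
1037 0.0007783509296093033 0.0007944066429079977 9.438349720551143e-05
```

Contact came at y≈0.059 as predicted, and the camera depth difference gives 0.8 mm of lift. Continuing in steps.

jog_arm([
  [0, [0, 0.2, 0], [0, 0, 0]],
  [0, [0, 0.4, 0], [0, 0, 0]],
  [0, [0, 0.6, 0], [0, 0, 0]],
  [0, [0, 0.8, 0], [0, 0, 0]],
  [0, [0, 1.0, 0], [0, 0, 0]],
  [0, [0, 1.2, 0], [0, 0, 0]],
  [0, [0, 1.2, 0], [0, 0, 0]],
  [0, [0, 1.2, 0], [0, 0, 0]],
])

```text
time_s: 19.25
tcp_pos: [0.5907, 0.0757, 0.0428]
tcp_rot: [-104.8, 89.6, -106.2]
contact_force: [-0.4, -11.8, 3.9]
finger_gap: 0.0262
```

jog_arm([
  [0, [0, 0.2, 0], [0, 0, 0]],
  [0, [0, 0.4, 0], [0, 0, 0]],
  [0, [0, 0.6, 0], [0, 0, 0]],
  [0, [0, 0.65, 0], [0, 0, 0]],
  [0, [0, 0.65, 0], [0, 0, 0]],
  [0, [0, 0.65, 0], [0, 0, 0]],
  [0, [0, 0.65, 0], [0, 0, 0]],
])

```text
time_s: 20.12
tcp_pos: [0.5907, 0.0819, 0.0428]
tcp_rot: [-105.5, 89.6, -106.9]
contact_force: [-0.7, -11.6, 5.4]
finger_gap: 0.0265
```

```bash
cp top.npz top_08.npz
python3 - <<'E'
from h import *
a0=load('top_08');a=cap('top');W0=world(a0);W=world(a)
go(.591,.082,.043,89)
D=(W-W0)[...,2]; m=(W0[...,2]>.05)&(W0[...,2]<.12)&(W0[...,1]>.15)&(W0[...,1]<.235)&(abs(W0[...,0]-.593)<.1)&(abs(D)<.02)
print(m.sum(),'lift~',np.median(D[m])+.0008)
save(a,'top2.png',(130,140,390,260),3)
b=cap('side');save(b,'side7.png',(180,100,360,235),4.4)
E
```

```text
t 20.18 pos [0.5907 0.0819 0.0429] gap 0.0264 F [ -0.  -11.1   4.7] delta cm [0.03 0.01 0.01] rot [ 0.08 -0.02  0.09] q7 [ -6.  41.  -9. 115.  15.  25. -28.]
940 lift~ 0.0035730112825040883
```

View pics/side7.png

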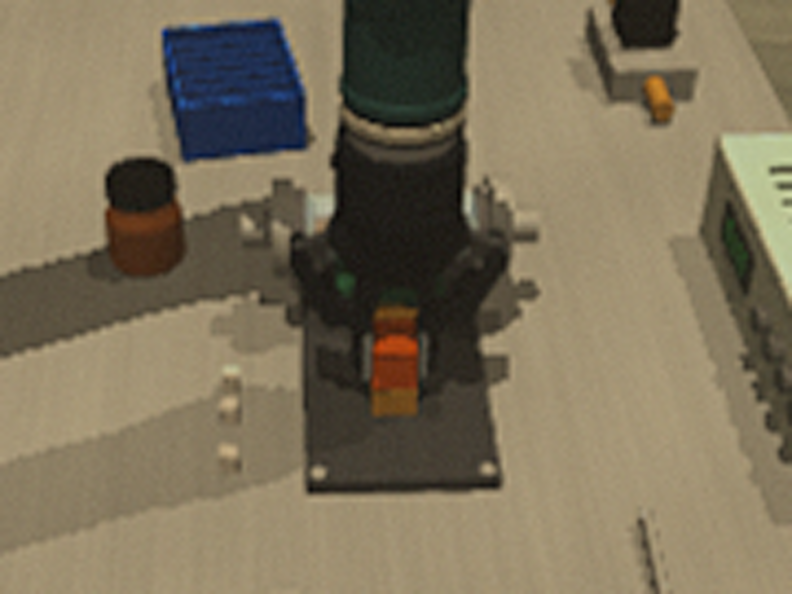

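The wedge sits under the bar with the cradle lifted about 3.6-4.0 mm. The force is steady, the chips (230,380-455) are off the plate, and the gripper is in front of the cradle. Handing in.

```bash
python3 -c "
from h import *
print(ctrl.close_job())
go(.591,.082,.043,89)"
```

```text
the job is handed in; nothing more can be done
None
the job is handed in; nothing more can be done
```

I handed the job in at about 20 s of the 64 s allowed. No verdict was reported, so the results below come from my own checks.

- **Chips:** One pass of the scraper pushed all three off the plate's near side. They lie on the table about 45 mm past its edge.
- **Scraper:** It stands upright and released near where it started, clear of the plate.
- **Wedge:** It slid flat under the nose bar and is still held in the gripper, with a steady push of about 11–12 N. The tool tilts about 0.4°.
- **Lift:** The cradle is up about 3.6 mm by the change in camera depth. The wedge position gives about 4.0 mm, so the two differ by roughly 0.4 mm; both are within 2–6.5 mm.
- **Cradle contact:** By geometry the gripper body is about 20 mm short of the cradle. The pictures show no contact, but I did not measure it.
- **Bystanders:** I saw none displaced in the pictures. I compared the ring's position with the start, but not the others.

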